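# Slide the wash bottle into the fluid module's bay and confirm it

### The arm

A 6-joint arm with a two-finger parallel gripper is mounted at the origin on the work surface. World frame = base frame: x ahead of the robot, y to its left, z up, the work surface at z = 0. Lengths are in m, angles in rad, forces in N, time in s.
With the tool pointing down it reaches from about 0.375 to 0.9 m from the base axis. Payload 3.1 kg.
Tool frame: the origin (TCP) lies between the finger pads; the fingertips stand 25 mm ahead of it and the grasp point (between the pads) lies 6 mm ahead of it; x points along the fingers, y is the direction in which the jaws open and shut, and the axes are right-handed (so a half turn about x gives the same grasp; the last joint's range is limited). The gripper opens to 85 mm and grips with 20 to 120 N. Pads are 22 mm wide; open, the fingers measure 114 mm over their backs; the gripper's body (76 mm by 85 mm) begins 54 mm behind the grasp point. The pads swing forward as they close: fully open they stand 13 mm farther back than shut.
Start: joints at [-1.347, 0.527, 1.433, -0, 1.181, -0.178], TCP at [0.245, -0.575, 0.256] pointing down, gripper open.
Joint ranges: [-3.08, 3.08], [-0.75, 2.2], [0.22, 2.44], [-1.43, 4.57], [0, 2.65], [-2.85, 2.85]. Speed limits (rad/s): [2.79, 2.79, 3.14, 3.14, 3.14, 3.14].

### API

Orientations are given as a unit quaternion [x, y, z, w].
In Python, from station import manip, viewer, workorder gives the robot as it stands.
- The arm moves only by the shell command python3 -m crank 'ROWS' [FORCE]. ROWS is JSON, one flat list of numbers, 5 for each row, row after row: the opening, from 0 (shut) to 1 (fully open), then the shift along the world's x, y, z in mm, then the turn about the world's z in rad. A call has 1 to 10 rows; each row is the pose to reach, as a shift and turn from the pose commanded when the call began; what a row does not reach only later rows make up. A row lasts 1/8 s, in which the tool goes at most 62.5 mm and 10.7 degrees, less where a joint would pass 70% of its speed; a pose out of reach is approached as far as the arm can. A call with a gripper value outside its range is refused whole. The fingers move at their own pace and stop on an object; FORCE is the grip in N (left out, the last holds). Time passes only in rows, so rows that repeat a pose let the fingers close. It gives the time, the measured TCP pose, the force and the opening at its end, in the units of the state.
- manip.sense(): the state, without advancing time (a new reading comes with each control period).
- viewer.snapshot(name): name is "scene" or "top" or "wrist"; returns a dict with "img" (480x640x3 uint8, red, green, blue), "range_z" (480x640 float32, m along the optical axis (not along the pixel's ray), 0 where there is no reading), "fx", "fy", "cx", "cy" (pixels), "origin" and "attitude" of the camera in the world. Camera axes: x right, y down, z forward; pixel columns grow to the right and rows downward; lengths in m; the calibration is good to about 2 mm. A picture is of the moment at which its call begins.
- workorder.sign_off(): hands the job in, once; it reports no verdict.
The state is a dict: "t": time; "q": joint angles; "qd": joint speeds; "tau": joint torques, N m; "tcp_pos": TCP position; "tool_rot": TCP orientation; "force": force on the tool from outside, world axes, zero at the start; "ft_torque": the same for the moment, N m; "finger_gap": opening from 0.0 (shut) to 1.0 (fully open).
Only numpy, scipy, OpenCV 4.12 (cv2) and the standard library are available. Lean on these libraries where they do the work, as an engineer would, in place of code of your own. Each camera call takes 0.05 s, during which the arm holds its last target.

### The job

Gently push the tall narrow white bottle along the bench, low on its body so that it stays upright, into the open-fronted bay of the low white fluid module until it stands against the bay's back wall. Then press the round button on top of the module all the way down and let it come up again, but only once the bottle is in. Do not grip, lift or topple the bottle, and leave the other things on the bench where they are.

Things in the scene. Friction and masses are not known exactly. Their poses are not given: they have to be found in the camera images.
- tall_bottle: the tall narrow white screw-cap bottle with a plain paper label: round, 54 mm across its straight lower body, 215 mm tall overall, 0.25 to 0.5 kg. Origin at the centre of its underside, z up. It tips if it is pushed high up; a push within about 25 mm of the bench slides it. Being round, it slips off sideways if pushed off its middle line.
- module: the fluid module, fixed: a low white cabinet 110 mm deep (its x from 0 to +110 mm), 270 mm wide (y), 87 mm tall, with a bottle bay against its front, at its x below 0. Origin on the bench at the foot of the bay's back wall, mid-width; +x points into the cabinet, the way the bottle is pushed in; y across, z up.
- bay_home (a point): point on the bench where the middle of the bottle's underside stands when fully home, 27 mm in front of the bay's back wall; axes as the module's. The bay has no floor. Its side cheeks are 45 mm tall, 74 mm apart, and end 14 mm in front of this point; flared lead-ins go on to 41 mm in front of it, where they stand about 115 mm apart.
- button_top (a point): centre of the top face of the round white push button, 28 mm across, on a small grey housing on the module's top at module x = +55 mm, y = +105 mm; this point lies about 107 mm above the bench. It is pressed straight down; sprung, about 4.5 N holds it fully down.
- button (a joint): travel of the push button in m: 0 released, 0.006 fully down
- wide_bottle: bystander: short wide white screw-cap bottle, 80 mm across, 125 mm tall; origin at the centre of its underside; leave alone
- jar: bystander: small amber glass jar with white lid, 60 mm across, 75 mm tall; origin at the centre of its underside; leave alone
- tube_block: bystander: white 45 mm cube-like block, 50 mm tall, with one capped sample tube standing in it, 118 mm tall in all; origin at the centre of its underside; leave alone
- tube_rack: bystander: rack of capped sample tubes, 60 x 160 mm, about 103 mm tall; origin at the centre of its underside; leave alone
- beaker: bystander: open glass beaker, 68 mm across, 85 mm tall; origin at the centre of its underside; leave alone
- tape_roll: bystander: roll of paper tape lying flat, 70 mm across, 19 mm tall; origin at the centre of its underside; leave alone

How it is judged:
On the way, in this order (a step that is already met when the one before it is completed fails the run):
1. the bottle stands upright in the bay, against its back wall (x of tall_bottle in the frame of module between -0.034 and -0.02 m and y of tall_bottle in the frame of module between -0.014 and 0.014 m and angle between tall_bottle's own z axis and vertical below 0.06 rad and height (world z) of tall_bottle below 0.004 m), for 0.2 s.
2. the button is pressed fully down (value of joint button above 0.0045 m), for 0.05 s.
At the end, for the whole second after the job is handed in: the bottle stands on the bench inside the bay, upright (within 0.06 rad) and still, no more than 7 mm short of the bay's back wall and within 14 mm of its middle line, and the button is up again (less than 1.5 mm down) (all of step 1 and linear speed of tall_bottle below 0.01 m/s and value of joint button below 0.0015 m); the robot touches nothing.
It fails at once if the bottle is tipped more than 15 degrees (angle between tall_bottle's own z axis and vertical above 0.26 rad).
It fails at once if the bottle is gripped, or rammed hard: the fingers press on it with over 35 N (contact force between the fingers and tall_bottle above 35 N).
It fails at once if the bottle is lifted off the bench (height (world z) of tall_bottle above 0.012 m).
It fails at once if the button is pressed while the bottle is not in the bay (value of joint button above 0.003 m and not (x of tall_bottle in the frame of module between -0.037 and -0.02 m and y of tall_bottle in the frame of module between -0.016 and 0.016 m)).
It fails at once if another thing on the bench is shifted more than 25 mm or knocked over (distance of any of wide_bottle, jar, tube_block, tube_rack, beaker, tape_roll from where it was at the start of the episode above 0.025 m or angle between any of wide_bottle, jar, tube_block, tube_rack, beaker, tape_roll's own z axis and vertical above 0.3 rad).
It also fails if it takes over 64 s, if anything falls off the work surface, if the arm or the gripper's body presses on something with over 40 N, if the wrist force passes 120 N, or if a joint passes its speed limit or range.

## Working session

There is one attempt and no reset: what is moved stays moved. The work goes in short steps, Python scripts to look and compute and a shell command to move; the robot and the scene stay as the last step left them, time stands still between calls to the robot, and variables do not carry over. Pictures are saved under pics/ and viewed, and the job is handed in when it is done.

```bash
ls; mkdir -p pics; cat > h.py <<'E'
import numpy as np, cv2
from scipy.spatial.transform import Rotation as R
from station import manip, viewer, workorder
def snap(n,f):
    s=viewer.snapshot(n); cv2.imwrite('pics/'+f,s['img'][:,:,::-1]); np.savez('pics/'+f[:-4]+'.npz',**{k:np.array(v) for k,v in s.items()}); return s
def rot(s):
    a=np.array(s['attitude'],float); return a if a.shape==(3,3) else R.from_quat(a).as_matrix()
def cloud(s):
    v,u=np.mgrid[0:480,0:640]; z=s['range_z']
    p=np.stack([(u-s['cx'])/s['fx']*z,(v-s['cy'])/s['fy']*z,z],-1)
    return p@rot(s).T+np.array(s['origin'])
E
python3 - <<'E'
from h import *
for n in ('scene','top'):
    s=snap(n,n+'1.png'); print(n,s['origin'],s['attitude'],s['fx'])
st=manip.sense(); print(st)
E
```

```text
pics
scene [1.43077828 0.21928226 1.14405738] [ 0.58372414  0.73874169 -0.26691706 -0.2056262 ] 477.3191942296078
top [ 0.48848971 -0.00444041  1.3069667 ] [-0.70513745  0.70739911 -0.0361404   0.03258155] 478.61881034597303
{'t': 0.1, 'q': array([-1.34649512e+00,  5.28373722e-01,  1.43380088e+00,  3.16207635e-05,
        1.18140244e+00, -1.78485463e-01]), 'qd': array([ 0.00031938, -0.0020922 , -0.00268673,  0.00034263, -0.00061607,
       -0.00033364]), 'tau': array([-9.05832603e-04, -4.43302810e+01, -1.78586769e+01, -3.47016467e-04,
        3.92229980e-03,  7.52026153e-06]), 'tcp_pos': array([ 0.24489526, -0.57436242,  0.25542261]), 'tool_rot': array([-0.69281009, -0.14214329,  0.69282156, -0.14074001]), 'force': array([ 0.56862863, -0.13441665,  0.09924298]), 'ft_torque': array([-0.03248798,  0.00095819, -0.03003596]), 'finger_gap': 0.9978137318139316}
```

View pics/scene1.png

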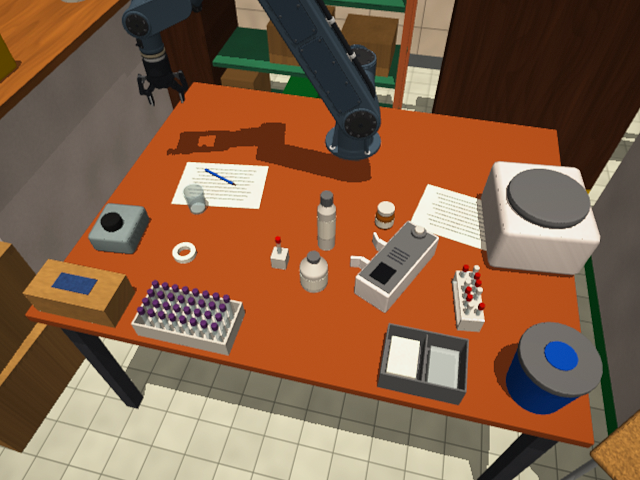

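View pics/top1.png

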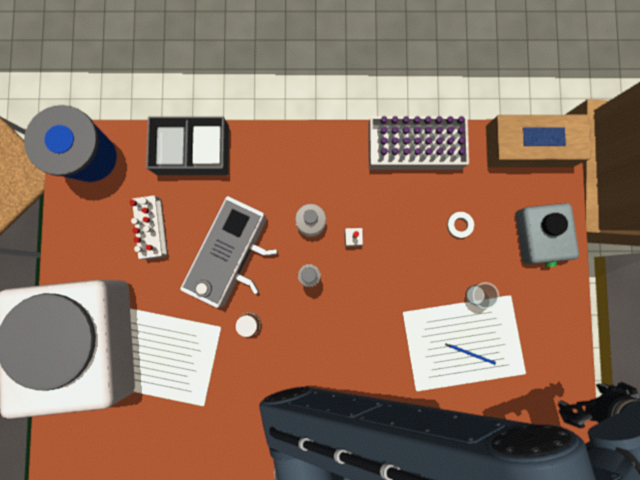

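The scene shows the module with its cheeks at about (365,255), the tall bottle at (326,220), and the wide bottle and jar near it. In the top view the tall bottle is at (309,275), the button at (203,288), the cheeks at (262,252) and (247,285), the wide bottle at (310,220), the jar at (247,325) and the tube block at (354,237). Next I'll measure from depth.

```bash
python3 - <<'E'
from h import *
s=dict(np.load('pics/top1.npz')); P=cloud(s)
tab=P[350:400,250:400]; print('table z',np.median(P[190:210,400:430,2]))
def reg(n,u0,u1,v0,v1,z0,z1):
    q=P[v0:v1,u0:u1].reshape(-1,3); q=q[(q[:,2]>z0)&(q[:,2]<z1)]
    c,r=cv2.minEnclosingCircle(q[:,:2].astype(np.float32)*1000)
    print(n,len(q),'mean',q.mean(0).round(4),'circ',np.round(c,1),round(r,1),'zmax',q[:,2].max().round(4)); return q
reg('cap',290,330,255,300,.19,.23)
reg('wide',290,330,200,245,.10,.14)
reg('jar',230,265,310,345,.06,.09)
reg('tb',340,370,225,250,.04,.13)
reg('tape',440,480,205,245,.01,.03)
reg('beaker',460,505,275,315,.02,.1)
reg('button',185,225,270,305,.1,.115)
q=reg('cheek/flare',238,285,235,300,.03,.055)
m=reg('moduletop',170,275,190,315,.078,.097)
r=cv2.minAreaRect(m[:,:2].astype(np.float32)*1000); print(r); print(cv2.boxPoints(r).round(1))
# scene view
np.save('pics/cheek.npy',q)
import collections
big=cv2.resize(cv2.imread('pics/top1.png')[180:350,160:380],None,fx=3.6,fy=3.5,interpolation=cv2.INTER_CUBIC); cv2.imwrite('pics/crop1.png',big)
E
```

```text
table z -5.0794977004886555e-05
cap 191 mean [0.5077 0.0119 0.2143] circ [507.7  12.1] 18.0 zmax 0.2194
wide 218 mean [0.6533 0.0092 0.1188] circ [653.9   8.6] 23.5 zmax 0.1307
jar 352 mean [0.3821 0.1726 0.0741] circ [381.8 173.6] 26.5 zmax 0.0819
tb 292 mean [ 0.6099 -0.1038  0.0575] circ [ 611.8 -105.1] 29.9 zmax 0.1217
tape 374 mean [ 0.6458 -0.3977  0.0186] circ [ 647.7 -398.4] 35.9 zmax 0.0259
beaker 496 mean [ 0.456  -0.4397  0.0621] circ [ 456.4 -434.4] 34.7 zmax 0.09
button 105 mean [0.4765 0.2803 0.1055] circ [475.9 281.1] 19.8 zmax 0.1131
cheek/flare 316 mean [0.5394 0.1588 0.0434] circ [539.8 154.9] 75.2 zmax 0.0546
moduletop 4303 mean [0.5734 0.2329 0.0864] circ [570.9 235.2] 142.8 zmax 0.097
((571.2261352539062, 235.222412109375), (110.63648986816406, 269.44940185546875), 64.48959350585938)
[[425.8 243.3]
 [669.  127.3]
 [716.6 227.1]
 [473.5 343.2]]
```

View pics/crop1.png

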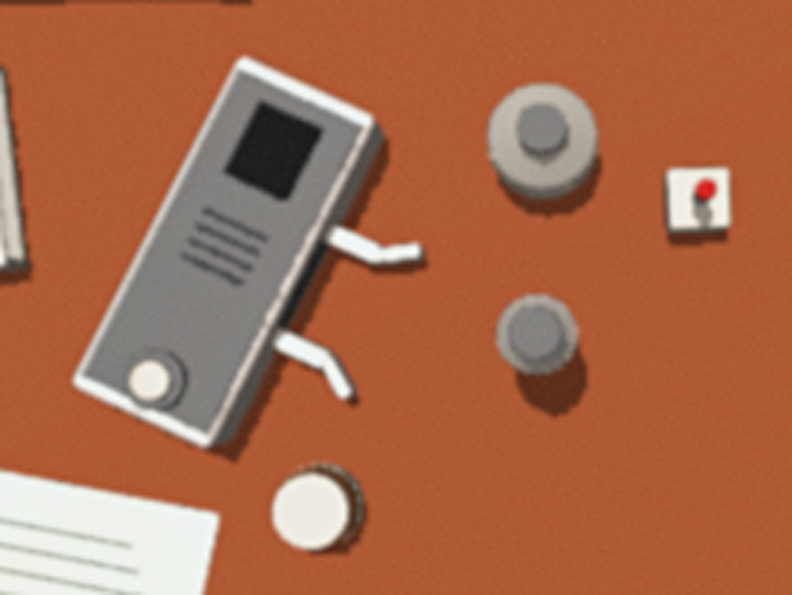

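```bash
python3 - <<'E'
from h import *
st=manip.sense(); M=R.from_quat(st['tool_rot']).as_matrix(); print(M.round(3)); y=M[:,1]; a=np.degrees(np.arctan2(y[1],y[0])); print('jaw heading',a,'to 85.4:',np.radians(((85.4-a+90)%180)-90), 'q',st['q'].round(3))
s=dict(np.load('pics/scene1.npz')); P=cloud(s)
q=P[185:255,310:345].reshape(-1,3)
for z0,z1 in((.02,.05),(.05,.1),(.2,.22)):
    k=q[(q[:,2]>z0)&(q[:,2]<z1)]; k=k[np.linalg.norm(k[:,:2]-[.508,.012],axis=1)<.05]
    A=np.c_[2*k[:,:2],np.ones(len(k))]; c=np.linalg.lstsq(A,(k[:,:2]**2).sum(1),rcond=None)[0]; print(z0,len(k),'centre',c[:2].round(4),'r',np.sqrt(c[2]+c[0]**2+c[1]**2).round(4))
E
```

```text
[[-0.     0.392 -0.92 ]
 [ 0.002 -0.92  -0.392]
 [-1.    -0.002 -0.   ]]
jaw heading -66.92269211536895 to 85.4: -0.4830601506749984 q [-1.346  0.528  1.434  0.     1.181 -0.178]
0.02 107 centre [0.5071 0.0165] r 0.0254
0.05 193 centre [0.5078 0.0162] r 0.0254
0.2 142 centre [0.5092 0.0172] r 0.0138
```

```bash
python3 -m crank '[1,28,52,5,-0.05, 1,56,104,5,-0.1, 1,84,156,5,-0.15, 1,112,208,5,-0.2, 1,140,260,5,-0.26, 1,168,312,5,-0.32, 1,196,364,5,-0.38, 1,225,416,5,-0.44, 1,254,475,5,-0.483, 1,254,478,5,-0.483]'
python3 - <<'E'
from h import *
s=snap('scene','s2.png'); snap('top','t2.png'); snap('wrist','w2.png'); print(manip.sense()['tcp_pos'],manip.sense()['q'].round(2))
E
```

```text
t: 1.35
tcp_pos: [0.4998, -0.0932, 0.261]
tool_rot: [-0.706, 0.026, 0.707, 0.027]
force: [-0.2, -1.0, 0.0]
finger_gap: 1.003
[ 0.49864805 -0.09706224  0.26103398] [-0.41  0.36  1.72 -0.    1.06  1.24]
```

View pics/s2.png

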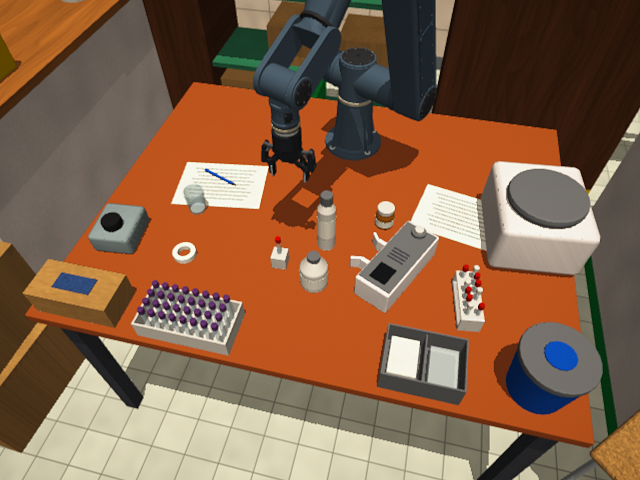

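View pics/w2.png

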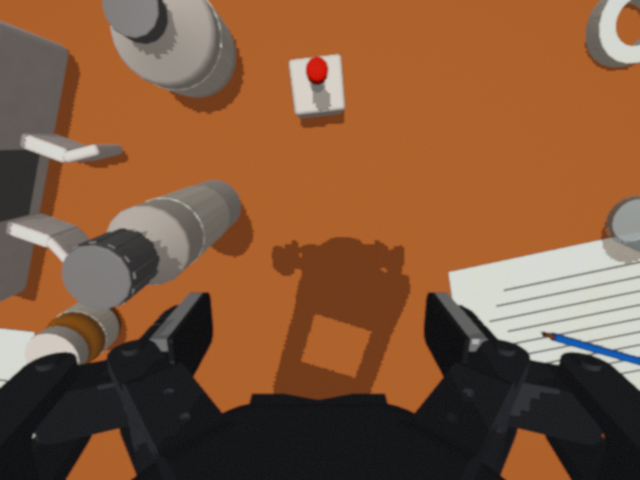

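The wrist view shows outward-bulging links at about (20,400), outside the fingertips at (190,320). I'll measure the finger profile before using it to push.

```bash
python3 - <<'E'
from h import *
st=manip.sense(); T=st['tcp_pos']; M=R.from_quat(st['tool_rot']).as_matrix()
for f in('s2','t2','w2'):
    s=dict(np.load(f'pics/{f}.npz')); P=cloud(s).reshape(-1,3); P=P[s['range_z'].ravel()>0]; q=(P-T)@M*1000
    q=q[(abs(q[:,1])<130)&(abs(q[:,2])<70)&(q[:,0]>-150)&(q[:,0]<60)]
    print(f,len(q))
    for a in range(-120,40,10):
        k=q[(q[:,0]>=a)&(q[:,0]<a+10)]
        if len(k)>3: print(a,len(k),'y',k[:,1].min().round(),k[:,1].max().round(),'z',k[:,2].min().round(),k[:,2].max().round())
i=cv2.imread('pics/s2.png')[110:220,230:350]; cv2.imwrite('pics/s2c.png',cv2.resize(i,None,fx=5,fy=5,interpolation=cv2.INTER_CUBIC))
E
```

```text
s2 1550
-120 87 y -44.0 23.0 z -38.0 4.0
-110 29 y -44.0 12.0 z -35.0 4.0
-100 135 y -76.0 61.0 z -16.0 17.0
-90 170 y -76.0 62.0 z -21.0 13.0
-80 129 y -78.0 63.0 z -20.0 10.0
-70 108 y -78.0 64.0 z -18.0 15.0
-60 144 y -79.0 67.0 z -16.0 21.0
-50 128 y -80.0 68.0 z -15.0 15.0
-40 46 y -78.0 64.0 z -14.0 12.0
-30 38 y -64.0 50.0 z -10.0 12.0
-20 37 y -63.0 48.0 z -13.0 11.0
-10 40 y -62.0 51.0 z -12.0 15.0
0 18 y -58.0 40.0 z -12.0 13.0
30 4 y -121.0 -115.0 z -19.0 7.0
t2 301
-100 37 y -69.0 -60.0 z -10.0 12.0
-90 30 y -70.0 -58.0 z -12.0 14.0
-80 9 y -72.0 -71.0 z -6.0 13.0
-70 7 y -73.0 -72.0 z -10.0 13.0
-60 6 y -74.0 -73.0 z -10.0 11.0
-50 13 y -75.0 -67.0 z -13.0 14.0
w2 75133
-80 7552 y -32.0 28.0 z -23.0 -13.0
-70 14868 y -64.0 61.0 z -22.0 -2.0
-60 17573 y -72.0 69.0 z -20.0 10.0
-50 15868 y -77.0 73.0 z -19.0 12.0
-40 7304 y -76.0 73.0 z -16.0 12.0
-30 1659 y -64.0 63.0 z -15.0 -1.0
-20 2143 y -58.0 55.0 z -14.0 10.0
-10 1983 y -58.0 55.0 z -13.0 10.0
0 1403 y -58.0 55.0 z -13.0 10.0
10 184 y -45.0 42.0 z -12.0 9.0
```

View pics/s2c.png

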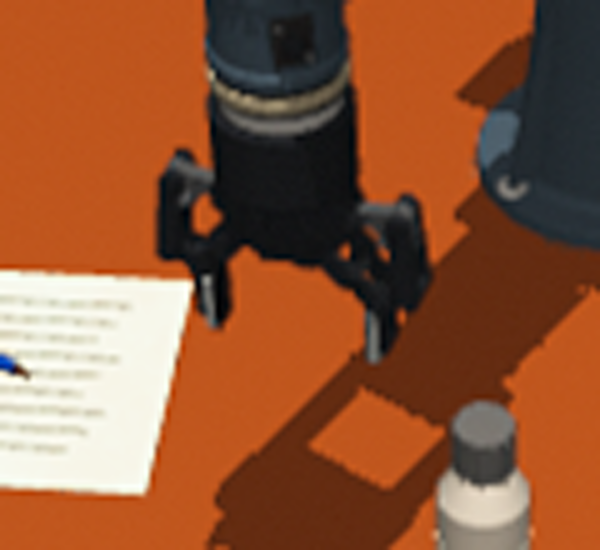

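```bash
python3 - <<'E'
from h import *
st=manip.sense(); T=st['tcp_pos']; M=R.from_quat(st['tool_rot']).as_matrix()
print('tool z world',M[:,2].round(3),'tool y',M[:,1].round(3))
def load(f):
    s=dict(np.load(f'pics/{f}.npz')); P=cloud(s).reshape(-1,3); return P[s['range_z'].ravel()>0]
for f in('w2','s2'):
    q=(load(f)-T)@M*1000
    q=q[(abs(q[:,1])<85)&(abs(q[:,2])<60)&(q[:,0]>-130)&(q[:,0]<20)]
    print(f)
    for a in range(-120,20,10):
        r=[]
        for y0,y1 in((0,20),(20,40),(40,52),(52,60),(60,68),(68,80)):
            k=q[(q[:,0]>=a)&(q[:,0]<a+10)&(abs(q[:,1])>=y0)&(abs(q[:,1])<y1)]
            r.append('%4d %4d'%tuple(np.percentile(k[:,2],[2,98])) if len(k)>3 else '   -    ')
        print(a,' | '.join(r))
P=load('scene1'); P=P[np.linalg.norm(P[:,:2]-[.508,.015],axis=1)<.04]
O=np.array([1.431,.219])-[.508,.016]; n=np.array([-O[1],O[0]])/np.linalg.norm(O)
for a in range(10,220,10):
    k=P[(P[:,2]*1000>=a)&(P[:,2]*1000<a+10)]
    if len(k): l=(k[:,:2]-[.508,.016])@n*1000; print(a,len(k),l.min().round(),l.max().round())
E
```

```text
tool z world [-0.997  0.079  0.001] tool y [-0.079 -0.997  0.   ]
w2
-120    -     |    -     |    -     |    -     |    -     |    -    
-110    -     |    -     |    -     |    -     |    -     |    -    
-100    -     |    -     |    -     |    -     |    -     |    -    
-90    -     |    -     |    -     |    -     |    -     |    -    
-80  -21  -19 |  -21  -15 |    -     |    -     |    -     |    -    
-70  -21  -11 |  -19  -11 |    -     |  -14   -3 |  -13   -2 |    -    
-60  -13  -11 |  -19    0 |  -18    6 |  -14    7 |  -14    7 |  -14  -12
-50  -12  -10 |  -19  -13 |  -14    9 |  -13    9 |  -14    9 |  -14    6
-40    -     |  -14  -12 |  -15    5 |  -14    6 |  -15    9 |  -15  -12
-30    -     |    -     |  -13   -3 |  -14   -8 |   -8   -7 |    -    
-20    -     |    -     |  -12    7 |   -9   -7 |    -     |    -    
-10    -     |    -     |  -12    8 |   -9   -7 |    -     |    -    
0    -     |    -     |  -12    8 |   -8   -7 |    -     |    -    
10    -     |    -     |  -10    7 |    -     |    -     |    -    
s2
-120  -37  -25 |  -33  -12 |  -11    3 |   
[... 635 characters left out ...]
  11 |   -8   -1 |   -9   -4 |   -6    6 |    -    
-20    -     |  -10   10 |  -12   -3 |   -9   -2 |   -6    7 |    -    
-10    -     |  -10   14 |   -9   -2 |  -11   -1 |   -6    4 |    -    
0    -     |  -10   12 |    -     |   -8   -1 |    -     |    -    
10    -     |    -     |    -     |    -     |    -     |    -    
10 35 -25.0 37.0
20 37 -24.0 25.0
30 33 -24.0 24.0
40 37 -24.0 27.0
50 37 -24.0 27.0
60 34 -24.0 27.0
70 39 -24.0 26.0
80 39 -24.0 26.0
90 44 -24.0 26.0
100 40 -24.0 26.0
110 42 -24.0 23.0
120 40 -24.0 26.0
130 44 -24.0 25.0
140 47 -24.0 25.0
150 47 -27.0 25.0
160 72 -24.0 25.0
170 68 -21.0 22.0
180 30 -15.0 16.0
190 28 -15.0 16.0
200 34 -15.0 18.0
210 108 -15.0 18.0
```

```bash
python3 - <<'E'
from h import *
st=manip.sense(); T=st['tcp_pos']; M=R.from_quat(st['tool_rot']).as_matrix()
w=dict(np.load('pics/w2.npz')); print('cam in tool',((w['origin']-T)@M*1000).round())
for f in('s2','t2'):
    s=dict(np.load(f'pics/{f}.npz')); P=cloud(s).reshape(-1,3); q=(P-T)@M*1000
    r=np.hypot(q[:,1],q[:,2]); q=q[(r<110)&(s['range_z'].ravel()>0)]
    print(f)
    for a in range(-280,-90,10):
        k=q[(q[:,0]>=a)&(q[:,0]<a+10)]
        if len(k)>3: print(a,len(k),'y',np.percentile(k[:,1],[2,98]).round(),'z',np.percentile(k[:,2],[2,98]).round(),'r',np.percentile(np.hypot(k[:,1],k[:,2]),[50,95]).round())
E
```

```text
cam in tool [-117.   -2.  -68.]
s2
-280 290 y [-81.  53.] z [-54.  84.] r [66. 89.]
-270 215 y [-77.  54.] z [-53.  42.] r [65. 82.]
-260 142 y [-71.  52.] z [-51.  25.] r [66. 73.]
-250 60 y [-68.  48.] z [-44.  10.] r [64. 67.]
-240 167 y [-59.  25.] z [-37.  -6.] r [32. 60.]
-230 71 y [-34.  19.] z [-34. -15.] r [35. 40.]
-220 105 y [-38.  19.] z [-36.  -5.] r [37. 43.]
-210 88 y [-39.  19.] z [-38.   2.] r [37. 45.]
-200 85 y [-39.  20.] z [-33.  -1.] r [34. 40.]
-190 122 y [-41.  23.] z [-35.  10.] r [35. 41.]
-180 106 y [-41.  23.] z [-36.   1.] r [36. 42.]
-170 69 y [-41.  18.] z [-34.  12.] r [35. 41.]
-160 131 y [-42.  25.] z [-36.  14.] r [34. 42.]
-150 111 y [-43.  19.] z [-38.   9.] r [38. 44.]
-140 96 y [-44.  21.] z [-38.   6.] r [38. 44.]
-130 95 y [-43.  21.] z [-37.   6.] r [38. 44.]
-120 87 y [-43.  22.] z [-37.  -1.] r [38. 43.]
-110 29 y [-44.   8.] z [-35.   4.] r [40. 44.]
-100 135 y [-73.  59.] z [-13.  12.] r [54. 73.]
t2
-280 106 y [-77.  49.] z [-46.  89.] r [55. 90.]
-270 29 y [-73.  36.] z [-46.  75.] r [63. 79.]
-260 10 y [-71.  25.] z [-22.  66.] r [62. 76.]
-150 5 y [-20.  -7.] z [33. 38.] r [38. 39.]
-100 37 y [-68. -60.] z [-10.  12.] r [64. 68.]
```

```bash
python3 -m crank '[1,-7,5,0,0.165, 1,-14,10,0,0.33, 1,-21,15,0,0.495, 1,-28,20,0,0.66, 1,-35,25,0,0.825, 1,-42,30,-20,0.99, 1,-49,35,-50,1.155, 1,-56,40,-80,1.32, 1,-63,50,-110,1.466, 1,-63,50,-120,1.466]'
python3 - <<'E'
from h import *
st=manip.sense();print(st['tcp_pos'],st['q'].round(2));M=R.from_quat(st['tool_rot']).as_matrix(); print(M.round(3)); snap('top','t3.png')
E
```

```text
t: 2.75
tcp_pos: [0.4342, -0.0477, 0.14]
tool_rot: [-0.544, -0.452, 0.546, -0.449]
force: [-0.1, -0.7, -0.1]
finger_gap: 1.003
[ 0.43418627 -0.04773591  0.14003025] [-0.37  0.49  2.   -0.    0.65 -0.18]
[[-0.004  0.982 -0.188]
 [ 0.001 -0.188 -0.982]
 [-1.    -0.004 -0.001]]
```

View pics/t3.png

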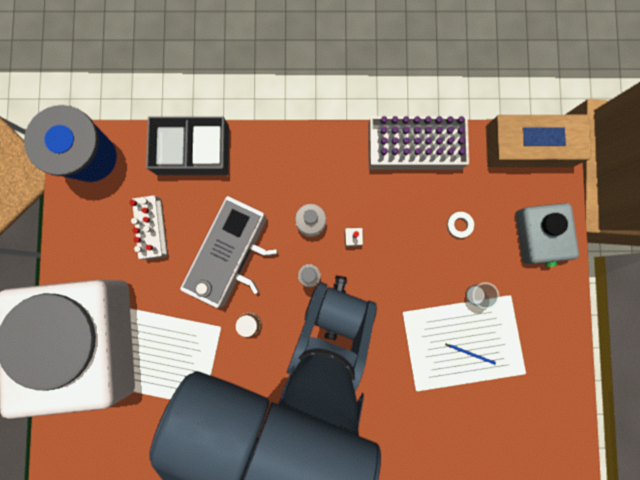

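The knuckle shows at (340,282), clear of the bottle cap at (309,275). The path down is free.

```bash
python3 -m crank '[1,0,0,-40,0, 1,0,0,-80,0, 1,0,0,-110,0, 1,0,0,-122,0, 1,0,0,-122,0, 1,0,0,-122,0]'
python3 - <<'E'
from h import *
st=manip.sense();print(st['tcp_pos'],st['force']); s=snap('scene','s4.png'); w=snap('wrist','w4.png')
cv2.imwrite('pics/s4c.png',cv2.resize(s['img'][150:290,250:430,::-1],None,fx=4,fy=4,interpolation=cv2.INTER_CUBIC))
E
```

```text
t: 3.55
tcp_pos: [0.4368, -0.0474, 0.0203]
tool_rot: [0.545, 0.451, -0.544, 0.452]
force: [0.6, -0.0, 0.8]
finger_gap: 0.998
[ 0.43683475 -0.04744092  0.02030301] [ 0.6457441  -0.00694228  0.79912602]
```

View pics/s4c.png

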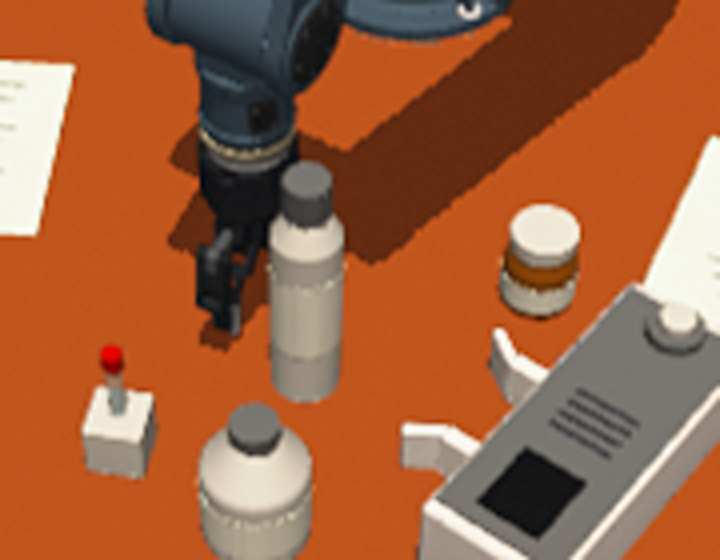

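View pics/w4.png

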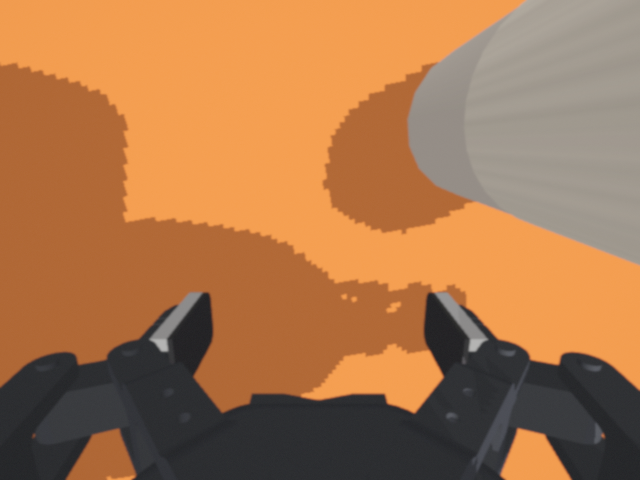

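The wrist view shows the bottle foot at (410,130), upper right of the right finger at (440,310). I'll fit the bottle in the tool frame from this view.

```bash
cat >> h.py <<'E'
def wfit(s,lo=.012,hi=.07,ymin=0):
    """bottle axis from wrist depth: world centre and tool (y,z) mm"""
    st=manip.sense(); T=st['tcp_pos']; M=R.from_quat(st['tool_rot']).as_matrix()
    P=cloud(s); hsv=cv2.cvtColor(s['img'],cv2.COLOR_RGB2HSV)
    m=(hsv[...,1]<70)&(s['range_z']>0)&(P[...,2]>lo)&(P[...,2]<hi)
    m[270:]=False
    m=cv2.erode(m.astype(np.uint8),np.ones((3,3)))>0
    k=P[m][:,:2]
    from scipy.optimize import least_squares
    f=least_squares(lambda c:np.hypot(*(k-c).T)-.027,k.mean(0)+.02*(k.mean(0)-np.array(s['origin'])[:2])/np.linalg.norm(k.mean(0)-np.array(s['origin'])[:2]),loss='soft_l1',f_scale=.002)
    c=f.x; q=(np.r_[c,T[2]]-T)@M*1000
    d=np.r_[c*1000-[547.4,185.3]]; a=np.radians(64.5)
    mx=d@[np.cos(a),np.sin(a)]; my=d@[-np.sin(a),np.cos(a)]
    print('n',len(k),'bottle world',(c*1000).round(1),'rms',(np.sqrt((f.fun**2).mean())*1000).round(2),'tool y,z',q[1:].round(1),'module',mx.round(1),my.round(1),'tcp',(T*1000).round(1)); return c
E
python3 - <<'E'
from h import *
s=dict(np.load('pics/w4.npz')); wfit(s); wfit(s,.06,.12)
E
```

```text
n 12329 bottle world [510.4  14.2] rms 0.34 tool y,z [ 61. -74.] module -170.4 -40.2 tcp [436.8 -47.3  20.4]
n 14473 bottle world [510.1  14.2] rms 0.29 tool y,z [ 60.7 -73.9] module -170.5 -40.0 tcp [436.8 -47.3  20.4]
```

```bash
python3 -m crank '[1,1.5,8,-2,0, 1,3,16,-2,0, 1,4.5,24,-2,0, 1,5.3,28,-2,0, 1,6,32,-2,0, 1,7,36,-2,0, 1,7.6,40,-2,0, 1,8.4,44,-2,0, 1,9,48,-2,0, 1,9,48,-2,0]'
python3 - <<'E'
from h import *
st=manip.sense();print(st['force']); s=snap('scene','s5.png'); w=snap('wrist','w5.png'); wfit(w); wfit(w,.06,.12)
cv2.imwrite('pics/s5c.png',cv2.resize(s['img'][150:290,250:430,::-1],None,fx=4,fy=4,interpolation=cv2.INTER_CUBIC))
E
```

```text
t: 4.9
tcp_pos: [0.4449, 0.0014, 0.0173]
tool_rot: [-0.544, -0.452, 0.544, -0.452]
force: [-0.6, -1.4, -0.1]
finger_gap: 0.997
[-0.59608507 -1.44297433 -0.05427142]
n 10019 bottle world [513.8  29.8] rms 1.18 tool y,z [ 62.5 -40.7] module -154.8 -36.6 tcp [444.9   1.3  17.2]
n 10177 bottle world [513.6  32.2] rms 0.54 tool y,z [ 61.8 -43. ] module -152.7 -35.4 tcp [444.9   1.3  17.2]
```

View pics/s5c.png

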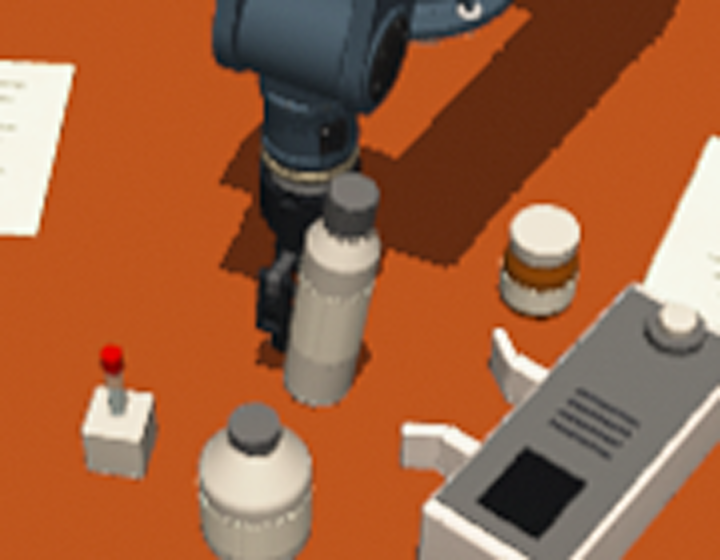

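View pics/w5.png

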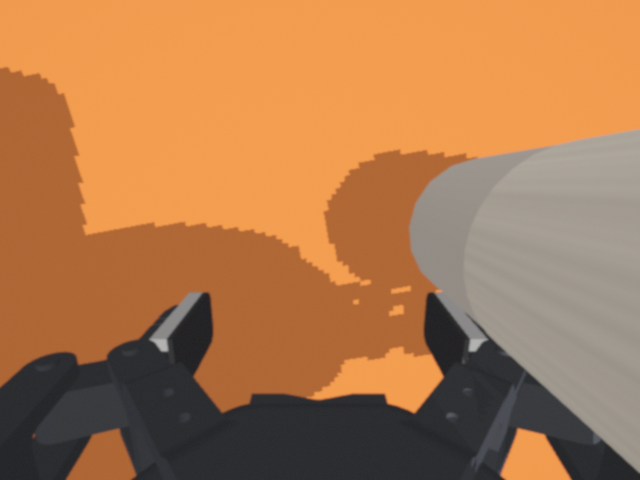

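It leans slightly on the knuckle, as predicted. I'll measure the lean before continuing.

```bash
python3 - <<'E'
from h import *
s=dict(np.load('pics/w5.npz'))
for a in range(10,130,20): print(a,end=' '); wfit(s,a/1000,(a+20)/1000)
# cap centre vs base, scene camera, before/after
for f in ('scene1','s5'):
    s=dict(np.load(f'pics/{f}.npz')); P=cloud(s)
    m=(P[...,2]>.19)&(P[...,2]<.225)&(abs(P[...,0]-.51)<.05)&(abs(P[...,1]-.03)<.05)&(s['img'].max(-1)<140)
    k=P[m]; print(f,m.sum(),k.mean(0).round(4),k[:,2].max().round(4))
E
```

```text
10 n 1627 bottle world [513.5  26.1] rms 0.36 tool y,z [ 62.9 -37. ] module -158.3 -38.0 tcp [444.9   1.3  17.2]
30 n 2783 bottle world [513.7  28.4] rms 0.4 tool y,z [ 62.7 -39.3] module -156.1 -37.2 tcp [444.9   1.3  17.2]
50 n 4816 bottle world [513.7  31.1] rms 0.49 tool y,z [ 62.2 -41.9] module -153.7 -36.0 tcp [444.9   1.3  17.2]
70 n 6626 bottle world [513.6  32.6] rms 0.44 tool y,z [ 61.8 -43.4] module -152.3 -35.2 tcp [444.9   1.3  17.2]
90 h.py:21: RuntimeWarning: Mean of empty slice.
  f=least_squares(lambda c:np.hypot(*(k-c).T)-.027,k.mean(0)+.02*(k.mean(0)-np.array(s['origin'])[:2])/np.linalg.norm(k.mean(0)-np.array(s['origin'])[:2]),loss='soft_l1',f_scale=.002)
  ret = um.true_divide(
Traceback (most recent call last):
  File "h.py", line 21, in wfit
    f=least_squares(lambda c:np.hypot(*(k-c).T)-.027,k.mean(0)+.02*(k.mean(0)-np.array(s['origin'])[:2])/np.linalg.norm(k.mean(0)-np.array(s['origin'])[:2]),loss='soft_l1',f_scale=.002)
ValueError: Initial guess is outside of provided bounds
```

The lean is about 6° (0.107 rad). The low fingertip now holds it, so it can't grow much. I'll back off slowly, shift 7 mm so the bottle sits more squarely on the finger, and lower 3 mm.

```bash
python3 -m crank '[1,-0.4,-2,0,0, 1,-0.8,-4,0,0, 1,-1.2,-6,0,0, 1,-1.6,-8,0,0, 1,-2,-10,0,0, 1,-2.2,-12,-1,0, 1,2,-12.5,-3,0, 1,5,-13,-3,0, 1,5,-13,-3,0]'
python3 - <<'E'
from h import *
st=manip.sense();print(st['force']); w=snap('wrist','w6.png'); 
for a in (10,30,50,70): wfit(w,a/1000,(a+20)/1000)
E
```

```text
t: 6.12
tcp_pos: [0.4506, -0.012, 0.0143]
tool_rot: [0.544, 0.452, -0.544, 0.452]
force: [0.5, -0.8, 0.6]
finger_gap: 0.995
[ 0.48053282 -0.82375341  0.55194035]
n 1600 bottle world [513.2  23.6] rms 0.19 tool y,z [ 55.4 -46.5] module -160.6 -38.7 tcp [450.2 -11.9  14.3]
n 3023 bottle world [513.2  23.6] rms 0.21 tool y,z [ 55.3 -46.5] module -160.7 -38.7 tcp [450.2 -11.9  14.3]
n 5562 bottle world [512.8  23.9] rms 0.26 tool y,z [ 54.9 -46.7] module -160.6 -38.2 tcp [450.2 -11.9  14.3]
n 5231 bottle world [512.7  23.9] rms 0.3 tool y,z [ 54.8 -46.7] module -160.6 -38.2 tcp [450.2 -11.9  14.3]
```

```bash
python3 -m crank '[1,0.9,4.5,0,0, 1,1.7,9,0,0, 1,2.6,13.5,0,0, 1,3.4,18,0,0, 1,4.3,22.5,0,0, 1,5.1,27,0,0, 1,6,31.5,0,0, 1,6.8,36,0,0, 1,7.5,39,0,0, 1,7.5,39,0,0]'
python3 - <<'E'
from h import *
st=manip.sense();print(st['force']); w=snap('wrist','w7.png'); 
for a in (10,30,50,70): wfit(w,a/1000,(a+20)/1000)
E
```

```text
t: 7.42
tcp_pos: [0.4574, 0.0275, 0.0142]
tool_rot: [-0.544, -0.452, 0.544, -0.452]
force: [-0.7, -1.1, -0.1]
finger_gap: 1.004
[-0.72082629 -1.1171495  -0.1234663 ]
n 2710 bottle world [485.1  90.8] rms 44.12 tool y,z [ 15.5 -67.4] module -112.1 15.6 tcp [457.5  27.4  14.2]
n 3139 bottle world [522.6  56. ] rms 0.29 tool y,z [ 58.8 -40.1] module -127.3 -33.3 tcp [457.5  27.4  14.2]
n 5539 bottle world [522.9  57.8] rms 0.37 tool y,z [ 58.8 -41.8] module -125.7 -32.8 tcp [457.5  27.4  14.2]
n 5410 bottle world [523.1  58.6] rms 0.36 tool y,z [ 58.8 -42.7] module -124.8 -32.6 tcp [457.5  27.4  14.2]
```

```bash
python3 -m crank '[1,-0.4,-2,0,0, 1,-0.8,-4,0,0, 1,-1.2,-6,0,0, 1,-1.6,-8,0,0, 1,-2.4,-12,0,0, 1,-3.2,-16,0,0, 1,-4,-20,0,0, 1,-4,-20,0,0.17, 1,-4,-20,0,0.17]'
python3 - <<'E'
from h import *
st=manip.sense();print(st['force']); w=snap('wrist','w8.png'); snap('top','t8.png')
c=wfit(w,.03,.05);c=wfit(w,.05,.07)
M=R.from_quat(st['tool_rot']).as_matrix(); n=-M[:2,2]; Y=M[:2,1]; print('n',n.round(3),'Y',Y.round(3),'a',np.degrees(np.arctan2(n[1],n[0]))-64.5)
print('contact tcp y=53 minus now',((c-41e-3*n-53e-3*Y-st['tcp_pos'][:2])*1000).round(1))
E
```

```text
t: 8.6
tcp_pos: [0.4535, 0.0068, 0.0143]
tool_rot: [-0.504, -0.496, 0.504, -0.496]
force: [0.3, -0.1, -0.3]
finger_gap: 0.998
[ 0.28595912 -0.06530062 -0.33348278]
n 4551 bottle world [521.6  53.4] rms 0.27 tool y,z [ 67.3 -47.6] module -130.2 -33.5 tcp [453.5   7.   14.3]
n 7988 bottle world [521.1  53.6] rms 0.34 tool y,z [ 66.8 -47.8] module -130.2 -33.0 tcp [453.5   7.   14.3]
n [0.017 1.   ] Y [ 1.    -0.017] a 24.511461434910117
contact tcp y=53 minus now [13.9  6.7]
```

View pics/t8.png

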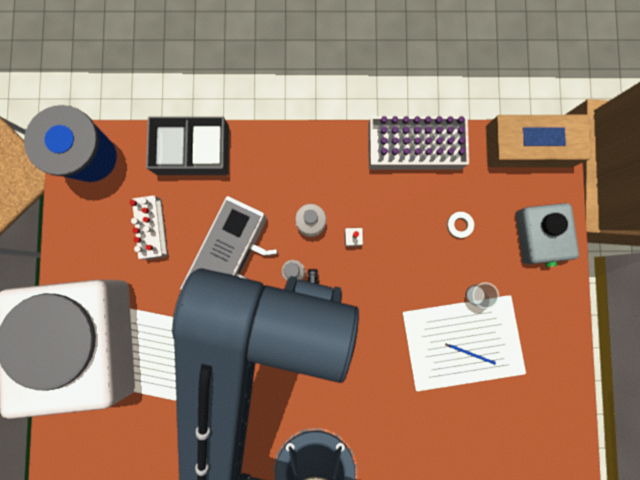

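The bottle cap is at (293,271), upright, with the finger next to it at (313,275). Shift 14 mm in x, then push along +y.

```bash
python3 -m crank '[1,7,0,0,0, 1,14,0,0,0, 1,14,5,0,0, 1,14,10,0,0, 1,14,15,0,0, 1,14,20,0,0, 1,14,25,0,0, 1,14,30,0,0, 1,14,34,0,0, 1,14,34,0,0]'
python3 - <<'E'
from h import *
st=manip.sense();print(st['force']); w=snap('wrist','w9.png'); 
for a in (20,30,50,70): wfit(w,a/1000,(a+20)/1000)
E
```

```text
t: 9.95
tcp_pos: [0.4673, 0.0416, 0.0142]
tool_rot: [-0.503, -0.497, 0.504, -0.496]
force: [-0.9, -1.7, -0.1]
finger_gap: 0.999
[-0.94729795 -1.65267775 -0.12621836]
n 2369 bottle world [523.4  80.6] rms 34.01 tool y,z [ 55.5 -39.9] module -104.9 -23.4 tcp [467.3  41.4  14.2]
n 2909 bottle world [523.6  81.1] rms 0.27 tool y,z [ 55.8 -40.5] module -104.3 -23.4 tcp [467.3  41.4  14.2]
n 5030 bottle world [523.5  82.6] rms 0.35 tool y,z [ 55.6 -42. ] module -103.0 -22.6 tcp [467.3  41.4  14.2]
n 4984 bottle world [523.5  83.4] rms 0.33 tool y,z [ 55.6 -42.8] module -102.3 -22.3 tcp [467.3  41.4  14.2]
```

```bash
python3 -m crank '[1,0.3,4.5,0,0, 1,0.7,9,0,0, 1,1,13.5,0,0, 1,1.4,18,0,0, 1,1.8,22.5,0,0, 1,2.2,27,0,0, 1,2.6,31.5,0,0, 1,3,36,0,0, 1,3.2,40,0,0, 1,3.2,40,0,0]'
python3 - <<'E'
from h import *
st=manip.sense();print(st['force']); w=snap('wrist','w10.png'); s=snap('scene','s10.png')
for a in (30,50,70): wfit(w,a/1000,(a+20)/1000)
cv2.imwrite('pics/s10c.png',cv2.resize(s['img'][150:290,270:450,::-1],None,fx=4,fy=4,interpolation=cv2.INTER_CUBIC))
E
```

```text
t: 11.25
tcp_pos: [0.4706, 0.0815, 0.0142]
tool_rot: [-0.503, -0.497, 0.504, -0.496]
force: [0.3, -0.5, -0.5]
finger_gap: 1.004
[ 0.25811983 -0.5043917  -0.51356552]
n 12809 bottle world [482.1 140.9] rms 19.07 tool y,z [ 10.7 -59.7] module -68.2 39.8 tcp [470.5  81.3  14.2]
n 5033 bottle world [527.6 122.5] rms 0.36 tool y,z [ 56.4 -42.1] module -65.2 -9.1 tcp [470.5  81.3  14.2]
n 5190 bottle world [527.5 123.3] rms 0.33 tool y,z [ 56.4 -42.8] module -64.5 -8.8 tcp [470.5  81.3  14.2]
```

View pics/s10c.png

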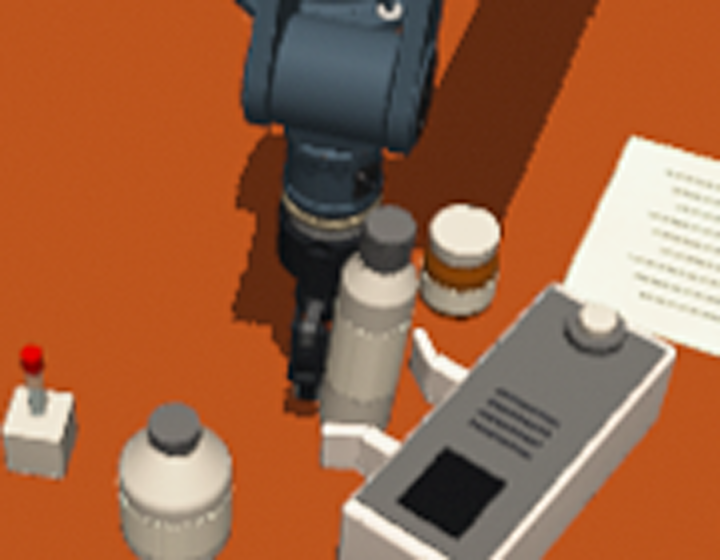

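View pics/w10.png

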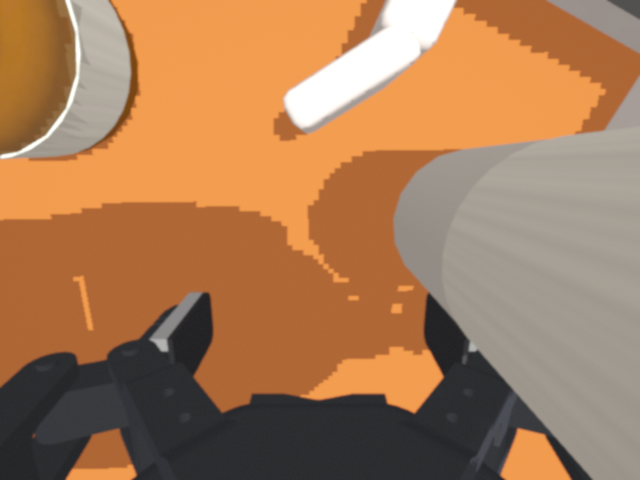

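The bottle is in the bay mouth between the flares. In the wrist view the jar, upper left, and the flare tip at (300,115) are both clear. Continue.

```bash
python3 -m crank '[1,0.8,4,0,0, 1,1.6,8,0,0, 1,2.4,12,0,0, 1,3.2,16,0,0, 1,4,20,0,0, 1,4.8,24,0,0, 1,5.4,27,0,0, 1,6,30,0,0, 1,6.2,31,0,0]'
python3 - <<'E'
from h import *
st=manip.sense();print(st['force']); w=snap('wrist','w11.png'); s=snap('scene','s11.png')
for a in (50,70): wfit(w,a/1000,(a+20)/1000)
cv2.imwrite('pics/s11c.png',cv2.resize(s['img'][150:290,270:450,::-1],None,fx=4,fy=4,interpolation=cv2.INTER_CUBIC))
E
```

```text
t: 12.48
tcp_pos: [0.4769, 0.1122, 0.0143]
tool_rot: [-0.504, -0.496, 0.504, -0.496]
force: [-0.4, -3.3, 0.5]
finger_gap: 1.002
[-0.37647196 -3.34208488  0.45044564]
n 11860 bottle world [533.9 170.1] rms 5.31 tool y,z [ 56.2 -58.8] module -19.5 5.6 tcp [476.8 112.2  14.2]
n 4941 bottle world [532.2 154.2] rms 0.6 tool y,z [ 54.7 -42.8] module -34.6 0.3 tcp [476.8 112.2  14.2]
```

View pics/s11c.png

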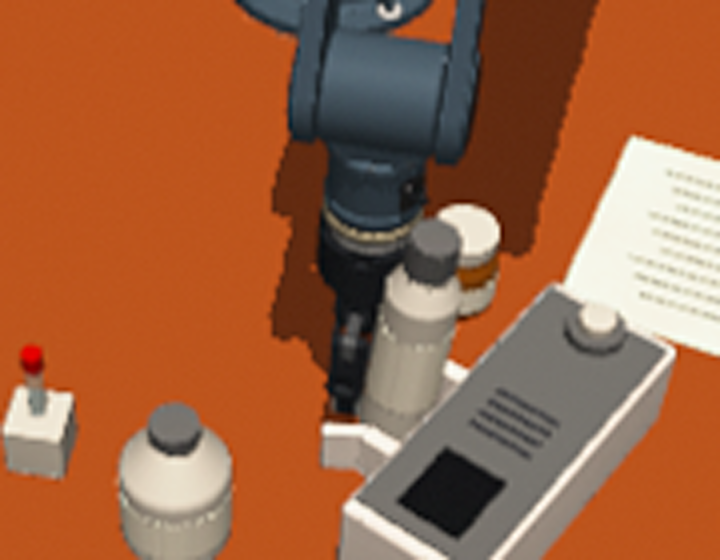

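View pics/w11.png

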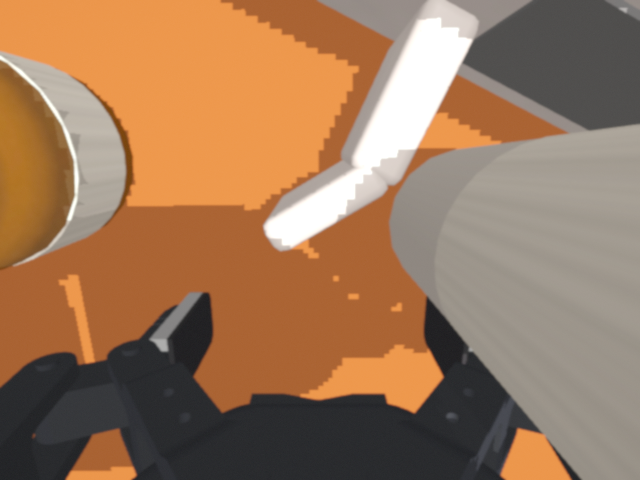

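```bash
python3 -m crank '[1,0.6,1.5,0,0, 1,1.2,3,0,0, 1,1.8,4.5,0,0, 1,2.4,6,0,0, 1,2.8,7,0,0]'
python3 - <<'E'
from h import *
st=manip.sense();print(st['force']); w=snap('wrist','w12.png')
for a in (60,70,80): wfit(w,a/1000,(a+10)/1000)
E
```

```text
t: 13.2
tcp_pos: [0.4798, 0.1192, 0.0143]
tool_rot: [-0.504, -0.496, 0.504, -0.496]
force: [-0.6, -1.7, 0.5]
finger_gap: 1.002
[-0.60881716 -1.73458753  0.53738935]
n 7359 bottle world [534.7 173.9] rms 7.22 tool y,z [ 54.1 -55.5] module -15.7 6.6 tcp [479.8 119.2  14.3]
n 5315 bottle world [537.7 173.1] rms 4.89 tool y,z [ 57.1 -54.7] module -15.2 3.5 tcp [479.8 119.2  14.3]
n 286 bottle world [534.  161.5] rms 0.33 tool y,z [ 53.5 -43. ] module -27.3 1.9 tcp [479.8 119.2  14.3]
```

```bash
python3 -m crank '[1,0.4,1,0,0, 1,0.7,2,0,0, 1,1.1,3,0,0, 1,1.1,3,0,0]'
python3 - <<'E'
from h import *
st=manip.sense();print(st['force']); w=snap('wrist','w13.png')
for a in (80,86,100): wfit(w,a/1000,(a+12)/1000)
E
```

```text
t: 13.75
tcp_pos: [0.4808, 0.1222, 0.0143]
tool_rot: [-0.504, -0.496, 0.504, -0.496]
force: [-0.3, -2.1, -0.7]
finger_gap: 0.999
[-0.29050391 -2.11766509 -0.67433887]
n 265 bottle world [534.8 165.1] rms 0.34 tool y,z [ 53.4 -43.7] module -23.7 2.6 tcp [480.8 122.1  14.3]h.py:21: RuntimeWarning: Mean of empty slice.
  f=least_squares(lambda c:np.hypot(*(k-c).T)-.027,k.mean(0)+.02*(k.mean(0)-np.array(s['origin'])[:2])/np.linalg.norm(k.mean(0)-np.array(s['origin'])[:2]),loss='soft_l1',f_scale=.002)
  ret = um.true_divide(
Traceback (most recent call last):
  File "h.py", line 21, in wfit
    f=least_squares(lambda c:np.hypot(*(k-c).T)-.027,k.mean(0)+.02*(k.mean(0)-np.array(s['origin'])[:2])/np.linalg.norm(k.mean(0)-np.array(s['origin'])[:2]),loss='soft_l1',f_scale=.002)
ValueError: Initial guess is outside of provided bounds
```

```bash
python3 -m crank '[1,0.4,1,0,0, 1,0.7,2,0,0, 1,0.7,2,0,0]'
python3 - <<'E'
from h import *
st=manip.sense();print(st['force']); w=snap('wrist','w14.png')
wfit(w,.08,.092)
E
python3 -m crank '[1,0.4,1,0,0, 1,0.7,2,0,0, 1,0.7,2,0,0]'
python3 - <<'E'
from h import *
st=manip.sense();print(st['force']); w=snap('wrist','w15.png')
wfit(w,.08,.092)
E
```

```text
t: 14.18
tcp_pos: [0.4804, 0.1237, 0.014]
tool_rot: [-0.503, -0.497, 0.505, -0.496]
force: [-2.2, -6.0, -1.6]
finger_gap: 1.0
[-2.18344413 -5.97471626 -1.61659761]
n 195 bottle world [534.7 165.9] rms 0.31 tool y,z [ 53.6 -43. ] module -23.0 3.1 tcp [480.4 123.7  14. ]
t: 14.6
tcp_pos: [0.4792, 0.1248, 0.0135]
tool_rot: [-0.502, -0.497, 0.506, -0.494]
force: [-3.3, -10.6, -2.5]
finger_gap: 1.0
[ -3.27630708 -10.62045661  -2.45707058]
n 110 bottle world [534.2 166.3] rms 0.34 tool y,z [ 54.3 -42.4] module -22.8 3.7 tcp [479.2 124.8  13.5]
```

View pics/w15.png

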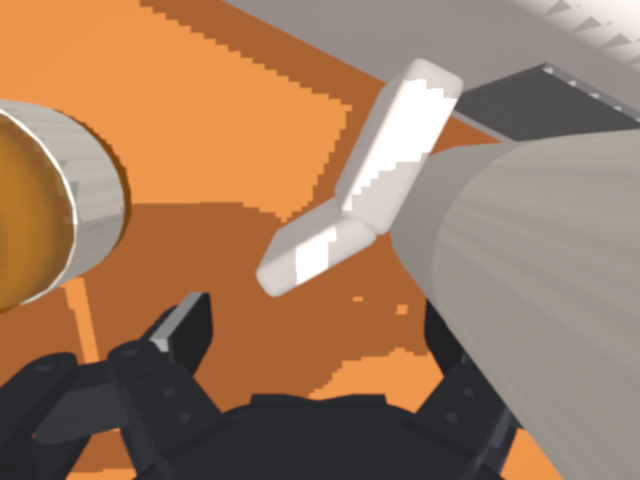

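The wall is reached, with 10 N and motion stopped. Back off slowly and check how the bottle stands.

```bash
python3 -m crank '[1,-0.5,-2,0,0, 1,-1,-4,0,0, 1,-1,-6,0,0, 1,-1,-8,0,0, 1,-1,-10,0,0, 1,-1,-13,0,0, 1,-1,-18,0,0, 1,-1,-26,0,0, 1,-1,-26,0,0]'
python3 - <<'E'
from h import *
st=manip.sense();print(st['force']); w=snap('wrist','w16.png'); s=snap('scene','s16.png')
wfit(w,.06,.08);wfit(w,.08,.10);
cv2.imwrite('pics/s16c.png',cv2.resize(s['img'][150:290,270:450,::-1],None,fx=4,fy=4,interpolation=cv2.INTER_CUBIC))
E
```

```text
t: 15.78
tcp_pos: [0.4813, 0.0993, 0.0143]
tool_rot: [-0.504, -0.496, 0.504, -0.496]
force: [0.1, -0.3, -0.2]
finger_gap: 1.0
[ 0.07506082 -0.2957607  -0.21811067]
n 7591 bottle world [534.1 162.7] rms 0.21 tool y,z [ 51.9 -63.8] module -26.1 2.2 tcp [481.2  99.8  14.3]
n 153 bottle world [534.  163.1] rms 0.18 tool y,z [ 51.7 -64.1] module -25.9 2.5 tcp [481.2  99.8  14.3]
```

View pics/w16.png

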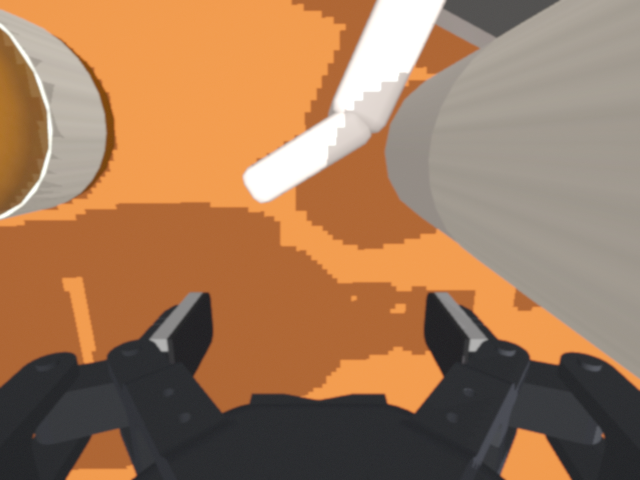

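View pics/s16c.png

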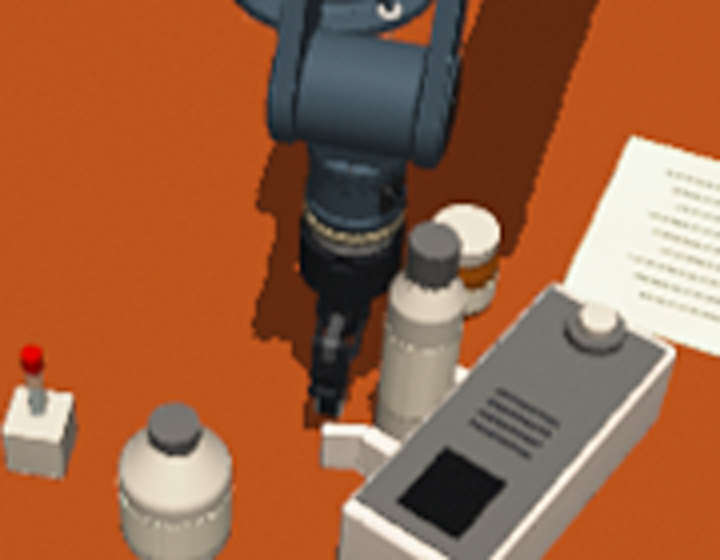

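The bottle stands upright in the bay. Its wrist-fit position reads −26 mm in module x and +2 mm in y. I'll rise, clear the top view and verify against the wall.

```bash
python3 -m crank '[1,-5,-20,0,0, 1,-10,-40,10,0, 1,-10,-60,50,0, 1,-10,-80,100,0, 1,-10,-110,150,0, 1,-10,-140,200,0, 1,-10,-170,246,0, 1,-10,-200,246,0, 1,-10,-200,246,0]'
python3 - <<'E'
from h import *
s=snap('top','t17.png'); s2=snap('scene','s17.png')
cv2.imwrite('pics/t17c.png',cv2.resize(s['img'][180:350,160:380,::-1],None,fx=3.6,fy=3.5,interpolation=cv2.INTER_CUBIC))
P=cloud(s)
m=(P[...,2]>.19)&(P[...,2]<.23)&(np.hypot(P[...,0]-.536,P[...,1]-.161)<.04); k=P[m]
c=np.array(cv2.minEnclosingCircle(k[:,:2].astype(np.float32)*1000)[0]); print('cap',m.sum(),c,k.mean(0).round(4))
d=c-[547.4,185.3]; a=np.radians(64.5); print('module',d@[np.cos(a),np.sin(a)],d@[-np.sin(a),np.cos(a)])
q=P[190:315,170:275].reshape(-1,3); q=q[(q[:,2]>.078)&(q[:,2]<.097)]
r=cv2.minAreaRect(q[:,:2].astype(np.float32)*1000); print(r)
for f,(bx,by) in (('scene1',(.508,.016)),('s17',(.535,.165))):
    S=dict(np.load(f'pics/{f}.npz')); P=cloud(S); P=P[S['range_z']>0]
    for z0,z1 in((.1,.13),(.2,.21)):
        k=P[(P[:,2]>z0)&(P[:,2]<z1)&(np.hypot(P[:,0]-bx,P[:,1]-by)<.035)]
        A=np.c_[2*k[:,:2],np.ones(len(k))]; c=np.linalg.lstsq(A,(k[:,:2]**2).sum(1),rcond=None)[0]; print(f,z0,len(k),c[:2].round(4))
E
```

```text
t: 17.0
tcp_pos: [0.4715, -0.1014, 0.261]
tool_rot: [0.505, 0.495, -0.504, 0.496]
force: [0.3, 1.2, -0.8]
finger_gap: 0.999
cap 205 [532.18243408 160.1139679 ] [0.5316 0.1591 0.2133]
module -29.283872942775055 2.8922847556286775
((559.0017700195312, 209.8310546875), (167.03353881835938, 269.71319580078125), 64.40351104736328)
scene1 0.1 122 [0.5083 0.0166]
scene1 0.2 34 [0.5076 0.0163]
s17 0.1 134 [0.5314 0.1644]
s17 0.2 37 [0.5316 0.1644]
```

View pics/t17c.png

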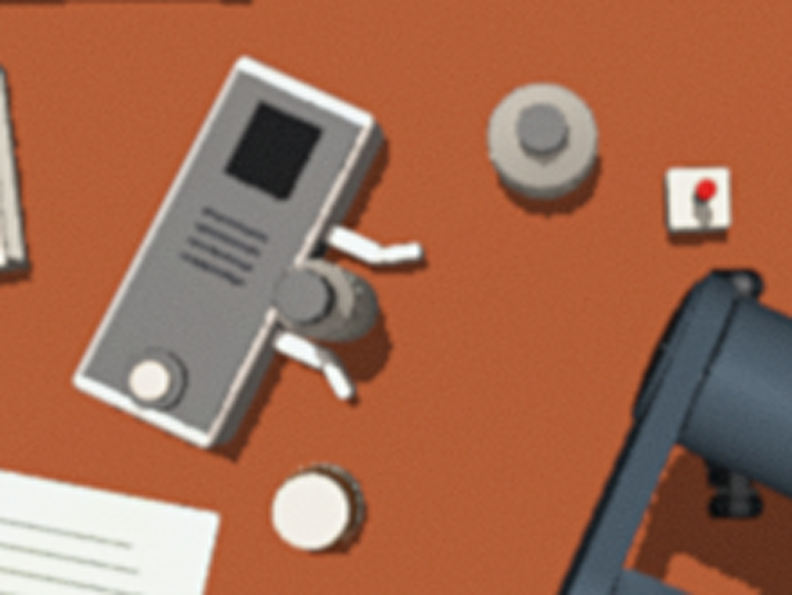

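Top view: the cap is at (302,295) in the crop, against the module's front edge between the cheeks. The offset is about −29 mm in module x and +3 mm in y, and the scene view agrees. The bystanders are where they were. Next I'll shut the gripper and move over the button.

```bash
python3 -m crank '[0,0,45,15,0, 0,1,95,15,0, 0,2,145,15,0, 0,3,195,15,0, 0,4,245,15,0, 0,5,295,15,0, 0,5,345,15,0, 0,5,382,0,0, 0,5,382,-50,0, 0,5,382,-95,0]'
python3 - <<'E'
from h import *
st=manip.sense();print(st['tcp_pos'],st['force'],st['finger_gap']); w=snap('wrist','w18.png'); s=snap('scene','s18.png')
T=st['tcp_pos'];M=R.from_quat(st['tool_rot']).as_matrix()
P=cloud(w); hsv=cv2.cvtColor(w['img'],cv2.COLOR_RGB2HSV)
k=P[(P[...,2]>.1)&(P[...,2]<.115)&(hsv[...,1]<60)&(hsv[...,2]>150)]; print(len(k), cv2.minEnclosingCircle(k[:,:2].astype(np.float32)*1000), np.median(k[:,2]))
cv2.imwrite('pics/s18c.png',cv2.resize(s['img'][120:280,330:470,::-1],None,fx=4,fy=3.7,interpolation=cv2.INTER_CUBIC))
E
```

```text
t: 18.35
tcp_pos: [0.4742, 0.2838, 0.1633]
tool_rot: [-0.502, -0.497, 0.503, -0.497]
force: [0.4, -0.3, 0.4]
finger_gap: 0.001
[0.47416252 0.28378886 0.16329156] [ 0.40032804 -0.31962884  0.43639394] 0.0008484920790275318
329 ((481.5965576171875, 293.08941650390625), 8.33158016204834) 0.10600259572977899
```

View pics/w18.png

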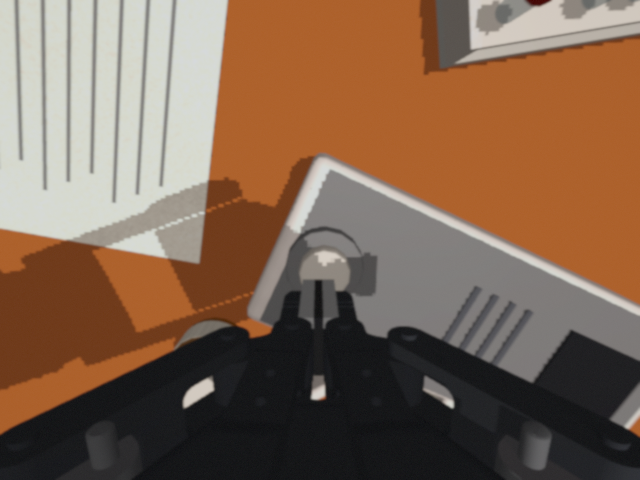

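View pics/s18c.png

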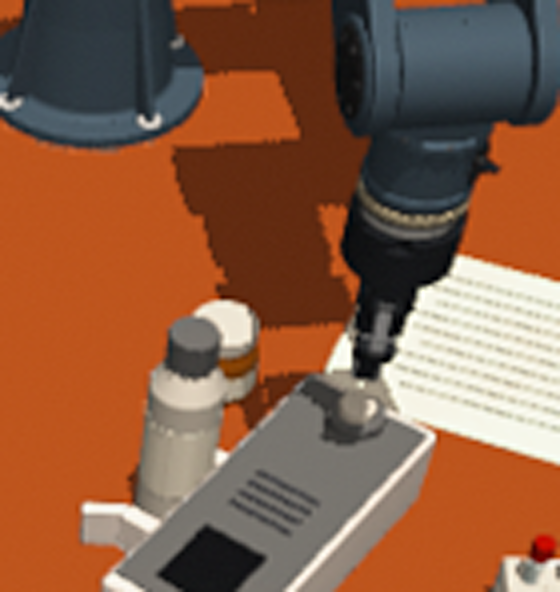

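```bash
python3 - <<'E'
from h import *
w=snap('wrist','w19.png'); st=manip.sense(); print(st['tcp_pos'])
P=cloud(w); hsv=cv2.cvtColor(w['img'],cv2.COLOR_RGB2HSV)
m=(P[...,2]>.098)&(P[...,2]<.113)&(np.hypot(P[...,0]-.476,P[...,1]-.281)<.03)
k=P[m]; print(len(k),'x',k[:,0].min(),k[:,0].max(),'ymax',k[:,1].max(),np.median(k[:,2]))
# rim circle fit r=14
from scipy.optimize import least_squares
b=cv2.morphologyEx((m).astype(np.uint8),cv2.MORPH_OPEN,np.ones((3,3)))
ct=max(cv2.findContours(b,0,1)[0],key=cv2.contourArea)[:,0]; ct=ct[ct[:,1]<285]; e=P[ct[:,1],ct[:,0]][:,:2]
e=e[e[:,1]>.278]
f=least_squares(lambda c:np.hypot(*(e-c).T)-.014,[.476,.281],loss='soft_l1',f_scale=.001); print(f.x,len(e),np.abs(f.fun).mean())
E
```

```text
[0.47315255 0.28224026 0.16270452]
1791 x 0.4653245870984313 0.49729416426022294 ymax 0.2978916981267359 0.10599355035032712
[0.47950188 0.28346211] 128 0.002099257731110106
```

```bash
python3 -m crank '[0,4,0,0,0, 0,4,0,-15,0, 0,4,0,-28,0, 0,4,0,-31,0, 0,4,0,-33,0, 0,4,0,-33,0]'; python3 -m crank '[0,0,0,-1.5,0, 0,0,0,-3,0, 0,0,0,-3,0]'
```

```text
t: 19.25
tcp_pos: [0.4803, 0.282, 0.1324]
tool_rot: [0.504, 0.496, -0.504, 0.496]
force: [-0.9, 0.1, -0.2]
finger_gap: -0.001
t: 19.62
tcp_pos: [0.4805, 0.2821, 0.1296]
tool_rot: [0.504, 0.496, -0.504, 0.496]
force: [0.2, -0.5, 2.1]
finger_gap: -0.004
```

```bash
python3 -m crank '[0,-2,-1,-1,0, 0,-2,-1,-2,0, 0,-2,-1,-3,0, 0,-2,-1,-3,0]'; python3 -m crank '[0,0,0,-1,0, 0,0,0,-2,0, 0,0,0,-2,0]'
```

```text
t: 20.12
tcp_pos: [0.4793, 0.2814, 0.1267]
tool_rot: [0.505, 0.496, -0.503, 0.497]
force: [2.9, 1.1, 4.3]
finger_gap: -0.001
t: 20.5
tcp_pos: [0.4793, 0.2814, 0.1259]
tool_rot: [0.505, 0.496, -0.503, 0.497]
force: [1.2, 0.9, 12.5]
finger_gap: -0.001
```

Force has risen to 12.5 N with motion stopped, so the button is on its stop. Next: release, rise and check.

```bash
python3 -m crank '[0,0,0,0,0, 0,0,0,4,0, 0,0,0,10,0, 0,0,0,40,0, 0,0,0,90,0, 0,0,0,140,0, 0,-30,40,140,0, 0,-70,80,140,0, 0,-70,80,140,0]'
python3 - <<'E'
from h import *
st=manip.sense();print(st['tcp_pos'],st['force']); s=snap('scene','s20.png'); t=snap('top','t20.png')
def fit(S,bx,by):
    P=cloud(S); P=P[S['range_z']>0]
    for z0,z1 in((.1,.13),(.2,.21)):
        k=P[(P[:,2]>z0)&(P[:,2]<z1)&(np.hypot(P[:,0]-bx,P[:,1]-by)<.035)]
        A=np.c_[2*k[:,:2],np.ones(len(k))]; c=np.linalg.lstsq(A,(k[:,:2]**2).sum(1),rcond=None)[0]; print(z0,len(k),c[:2].round(4))
fit(s,.535,.165)
for f in('scene1','s20'):
    S=dict(np.load(f'pics/{f}.npz'));P=cloud(S); m=(P[...,2]>.095)&(P[...,2]<.12)&(np.hypot(P[...,0]-.476,P[...,1]-.284)<.013); print(f,'button z',m.sum(),np.median(P[m][:,2]))
S0=dict(np.load('pics/scene1.npz'))['img'].astype(int); d=np.abs(S0-s['img']).max(-1)>40
o=s['img'].copy(); o[d]=[255,0,255]; cv2.imwrite('pics/s20d.png',o[:,:,::-1])
E
```

```text
t: 21.62
tcp_pos: [0.4032, 0.3618, 0.2631]
tool_rot: [-0.5, -0.498, 0.505, -0.497]
force: [0.9, -0.1, 0.2]
finger_gap: 0.004
[0.40317171 0.36183644 0.2630661 ] [ 0.88842659 -0.10271639  0.22191893]
0.1 133 [0.5311 0.1645]
0.2 37 [0.5328 0.1649]
scene1 button z 62 0.10868121249247908
s20 button z 60 0.10879403493423068
```

View pics/s20d.png

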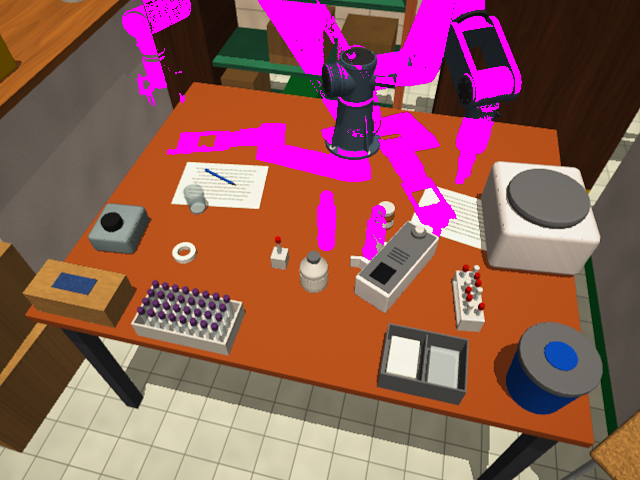

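View pics/s20.png

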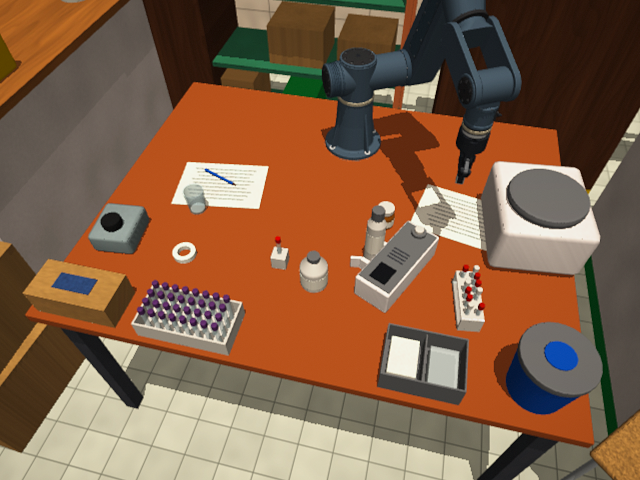

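Only the arm, its shadow and the bottle differ from the start. The bottle stands in the bay at (376,235), the button is up at (420,230), and the gripper hangs free at (462,175).

```bash
python3 - <<'E'
from h import *
print(workorder.sign_off())
E
```

```text
the job is handed in; nothing more can be done
None
```

I pushed the tall bottle into the bay until it met the back wall. I then pressed the button down to its stop, let it come up and handed the job in at about 22 s. No verdict was reported.

- **Push:** The gripper's links stick out past the fingertips, so the first contact on the bottle was about 45–50 mm up, above the 25 mm you advised. I used the flat side of the open gripper so the low fingertip would limit any lean. The bottle leaned up to about 6° on the first push and 3–4° after I re-seated the finger. It stood upright again each time I backed off.
- **Contact force:** The measured force on the tool peaked at about 11 N against the bay's back wall. For the button, the press ended at 12.5 N with the motion stopped.
- **Bottle:** It stands upright. The top view puts it at about x −29 mm, y +3 mm in the module frame, roughly 2 mm short of the wall. The wrist view gave −26 mm; the two cameras disagree by about 3 mm, and both values are within tolerance.
- **Button:** Its height is back to what it was at the start (108.8 against 108.7 mm).
- **Other things:** Comparing before and after images shows that only the arm, its shadow and the bottle changed. The gripper hangs clear of everything.

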